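# Pin the tilt bracket and open the oil bottle

## Robot

A 6-joint arm with a two-finger parallel gripper is mounted at the origin on the work surface. World frame = base frame: x ahead of the robot, y to its left, z up, the work surface at z = 0. Lengths are in mm, angles in rad, forces in N, time in s.
With the tool pointing down it reaches from about 350 to 975 mm from the base axis. Payload 7.1 kg.
Tool frame: the origin (TCP) lies on the mounting face of the last link; the fingertips stand 182 mm ahead of it and the grasp point (between the pads) lies 163 mm ahead of it; z points along the fingers, y is the direction in which the jaws open and shut (so a half turn about z gives the same grasp; the last joint's range is limited). The gripper opens to 88 mm and grips with 3 to 60 N. Pads are 20 mm wide; open, the fingers measure 115 mm over their backs; the gripper's body (75 mm by 178 mm) begins 61 mm behind the grasp point.
Start: joints at [1.084, 0.423, 1.63, -0, 1.089, -0.019], TCP at [281.795, 557.851, 404.675] pointing down, gripper open.
Joint ranges: [-3, 3], [-0.9, 2.11], [0.09, 2.58], [-1.31, 4.45], [0.11, 2.69], [-2.54, 2.54]. Speed limits (rad/s): [2.39, 2.39, 3.01, 3.14, 3.14, 3.14].

## Interface

Orientations are given as a rotation vector (axis times angle).
In Python, from workcell import ctrl, optics, nets gives the robot as it stands.
- The arm moves only by the tool send_rows, never from a script. Its argument "rows" is a list of rows, each an object with "offset": the shift along the tool's x, y, z in m, a list of three; "twist": the turn, a rotation vector about the tool's x, y, z in degrees, a list of three. A call has exactly 5 rows; each row shifts and turns the pose as measured when the row begins, along the tool's axes as they then stand; what a row does not reach is not made up. A row lasts 1/12 s, in which the tool goes at most 41.7 mm and 7.16 degrees, less where a joint would pass 70% of its speed; a pose out of reach is approached as far as the arm can. A call is refused whole if a number of a shift passes 0.0417 or a number of a turn 7.16, either way. A call with a gripper value outside its range is refused whole. "gripper" is the finger opening in m, from 0 to 0.0878, set as the call begins (left out, the last holds). The fingers move at their own pace and stop on an object; the grip force is fixed at half the most. Time passes only in rows, so rows that do not move let the fingers close, or fill a call up. It gives the time, the measured TCP pose, the force and the opening at its end, in the units of the state.
- ctrl.get_obs(): the state, without advancing time (a new reading comes with each control period).
- optics.get_image(name): name is "side" or "top"; returns (picture, depth): 480x640x3 uint8, blue, green, red; 480x640 float32, mm along the optical axis (not along the pixel's ray), 0 where there is no reading.
- optics.camera_info(name): a dict with "K" (3x3 intrinsics, pixels), "pose" (4x4, takes a point from camera to world coordinates). Camera axes: x right, y down, z forward; pixel columns grow to the right and rows downward; lengths in mm; the calibration is good to about 2 mm. A picture is of the moment at which its call begins. camera_info takes no time and is no camera call.
- ctrl.close_job(): hands the job in, once; it reports no verdict.
Trained networks look in the newest picture that a camera, given by its name, has taken for a name from the list of things; names that differ only in an ending like _2 or _b are one class to them, and where a whole thing is asked for, a point or a joint stands for the part that bears it (a point fixed in the world has none). Each returns a list of dicts, best first, with "conf" (0 to 1); they miss things now and then, are a little off and sometimes report something else, mostly with a low value. They report only what shows in the picture. A call takes as long as a camera call. They do not tell look-alikes from the thing itself.
- nets.spot_in(camera, label): "extent" ([left, top, right, bottom] in pixels, round what is visible of it).
- nets.spot_point(camera, label): "position" ([column, row] in pixels: a listed point, or the origin of a listed thing).
The state is a dict: "t": time; "qpos": joint angles; "qvel": joint speeds; "joint_torque": joint torques, N m; "ee_pos": TCP position; "orientation": TCP orientation; "ft_force": force on the tool from outside, world axes, zero at the start; "moment": the same for the moment, N m; "width": finger opening in mm.
Only numpy, scipy, OpenCV 4.12 (cv2) and the standard library are available. Lean on these libraries where they do the work, as an engineer would, in place of code of your own. Each camera call takes 0.05 s, during which the arm holds its last target. There are 200 camera calls.

## Task

Take the yellow-headed pin out of the black stand and push it down through the fork and lug of the tilt bracket until its head sits fully home on the upper ear. Then, to get oil for the joint, press the red safety cap of the clamped white bottle down, twist it anticlockwise (seen from above) until it is free, and lift it straight up. Finish while still holding the cap level and still in the gripper, at least 6 cm higher than where it sat and straight above the open bottle; leave all other things on the bench where they are.

Things in the scene. Friction and masses are not known exactly. Their poses are not given: they have to be found in the camera images.
- pin: loose pin, about 90 g, upright in one hole of the stand. Steel shank 12 mm in diameter, 44 mm long, 2 mm chamfer at the foot; then a round yellow head 24 mm in diameter, 28 mm tall. Origin: centre of its foot, z up. In the stand its foot is 6 mm, its head 50 to 78 mm above the bench, and it must rise 30 mm to clear the stand. It enters the fork at any turn about its axis.
- stand: fixed black block 130 x 50 mm and 36 mm tall with two holes 15 mm wide and 30 mm deep, at x = -37 and +37 mm in its frame, y = 0; which pin stands in which hole varies. Origin: centre of its underside, z up.
- fork: fixed grey fork: two level ears and a brass lug between, 50 x 50 x 10 mm each, at 30-40, 41-51 (lug) and 52-62 mm above the bench, on a dark plate 150 x 70 mm. Aligned vertical through holes 14.5 mm wide, each with a 2 mm chamfer on top. Nothing on it is higher than 62 mm. Origin: on the bench under the hole axis, z up, x towards the grey web joining the ears.
- fork_hole (a point): centre of the hole's mouth in the top face of the upper ear, 62 mm above the bench. A spring ball in the lug drags on the pin: the pin does not fall through by itself but needs a push of about 5 to 15 N from about 13 mm deep on. Fully home the underside of the head rests on this face and the foot is 18 mm above the bench.
- bottle: fixed white oil bottle 62 mm across with a yellow band, in a clamp with blue jaws (up to 62 mm high) on a dark plate 100 x 100 mm; it cannot turn or tip. Origin: on the bench on the bottle's axis, z up. On the plate a white mark (at +x) shows the closed, a green one 60 degrees anticlockwise the open direction of the cap's bar. Bottle and fork stand on either side of the stand, and which is on which side varies.
- bottle_mouth (a point): top of the bottle's neck, on its axis, 119 mm above the bench; the neck is 37 mm wide and hidden under the closed cap
- cap: red ribbed round cap, 46 to 48 mm in diameter, 28 mm tall, about 30 g, locked on the bottle by two lugs inside. Origin: centre of its lower rim, z up; x runs along the white bar on its top. Closed: rim 102 mm, top 130 mm above the bench, x axis along the bottle's x axis. A spring under it pushes up with about 7 N, growing to 11 N. Unpressed it turns only some 4 degrees and cannot be lifted.
- cap_top (a point): centre of the cap's top face. To open: press the cap straight down more than 3.5 mm (5.5 mm is right; solid stop at 7 mm), keep it down while turning it 60 degrees anticlockwise seen from above (45 to 75 will do; solid stop at 75; clockwise is blocked), then lift it straight up; the lugs are clear of the neck after about 12 mm of rise above the closed height.
- spare_pin: decoy pin, same shape as the yellow-headed one but with a black head; stands in the other hole of the stand and stays there. Origin: centre of its foot. A bystander: leave it.
- propeller: white three-blade propeller about 155 mm across lying flat, 58 mm high. Origin: under its hub. A bystander: leave it.
- wrench: steel wrench lying flat. Origin: underside of its middle. A bystander: leave it.
- screwdriver: screwdriver lying flat. Origin: underside of its middle. A bystander: leave it.
- coolant: ordinary upright bottle with a blue cap and blue label, 60 mm across, 140 mm tall, not to be opened. Origin: centre of its underside. A bystander: leave it.
- grease_tin: tin with a green label, 70 mm across, 60 mm tall. Origin: centre of its underside. A bystander: leave it.
- socket: steel wrench socket standing upright, 26 mm across, 40 mm tall. Origin: centre of its underside. A bystander: leave it.
- bearing: steel ring 52 mm across, 15 mm high, lying flat. Origin: centre of its underside. A bystander: leave it.
Not all that is in view belongs to the job. Leave any brown or purple look-alike of the cap alone.

How it is judged:
By the outcome, as a careful person would: the job done as asked, in the order asked, and still so for the second after the job is handed in, while the arm keeps its last pose, push and grip.
It also fails if it takes over 56 s, if anything falls off the work surface, if the arm or the gripper's body presses on something with over 40 N, if the wrist force passes 120 N, or if a joint passes its speed limit or range.

## Working session

There is one attempt and no reset: what is moved stays moved. The work goes in short steps, Python scripts to look and compute and a tool call to move; the robot and the scene stay as the last step left them, time stands still between calls to the robot, and variables do not carry over. Pictures are saved under pics/ and viewed, about 8 in all and at most 12, crops included, and the job is handed in when it is done.

Besides the shell and the picture viewer there is one more tool, called after "Request:" by a JSON object that holds its "fn" and its "kwargs", one argument or row to a line. send_rows: Moves the arm, as the interface text tells. Its arguments: {"type":"object","properties":{"rows":{"type":"array"},"gripper":{"type":"number"}},"required":["rows"]}

```bash
mkdir -p pics; ls
python3 - <<'E'
from workcell import ctrl, optics, nets
import cv2, numpy as np
print(ctrl.get_obs())
for c in ("side","top"):
    im,d=optics.get_image(c); cv2.imwrite(f"pics/{c}0.png",im); np.save(f"pics/{c}0.npy",d)
    i=optics.camera_info(c); print(c,np.round(i["K"],1).tolist(),np.round(i["pose"],3).tolist())
    for l in ("pin","fork_hole","cap_top","cap","stand"):
        print(l,[(np.round(r["position"],1).tolist(),round(r["conf"],2)) for r in nets.spot_point(c,l)][:4])
E
```

```text
pics
{'t': 0.0, 'qpos': array([ 1.08400251e+00,  4.23807282e-01,  1.63064898e+00, -1.51186894e-06,
        1.08859443e+00, -1.90313747e-02]), 'qvel': array([ 0.00115986,  0.00057301, -0.00016867,  0.00053527,  0.00088804,
       -0.00073572]), 'joint_torque': array([ 2.81618222e-04, -5.44619644e+01, -2.73670274e+01,  6.42723357e-02,
        2.28267268e-02, -2.19666817e-04]), 'ee_pos': array([281.67720621, 557.63075473, 403.93856775]), 'orientation': array([-7.27993711e-01, -3.05570623e+00,  2.21769538e-03]), 'ft_force': array([-1.12168039,  0.2925583 , -0.11742672]), 'moment': array([-0.01563751, -0.04166039, -0.01285932]), 'width': 87.88496115397155}
side [[577.5, 0.0, 312.4], [0.0, 577.5, 228.8], [0.0, 0.0, 1.0]] [[0.696, -0.514, 0.502, -176.475], [-0.718, -0.506, 0.478, -690.786], [0.008, -0.693, -0.721, 1120.031], [0.0, 0.0, 0.0, 1.0]]
pin [([318.3, 249.0], 0.65)]
fork_hole [([238.0, 198.4], 0.72)]
cap_top [([391.5, 272.9], 0.9), ([328.9, 281.8], 0.87), ([351.0, 256.7], 0.54)]
cap [([387.8, 278.4], 0.88), ([414.5, 248.3], 0.66), ([327.2, 290.6], 0.58), ([352.2, 262.9], 0.54)]
stand [([306.9, 253.9], 0.58)]
top [[620.1, 0.0, 312.6], [0.0, 620.1, 238.5], [0.0, 0.0, 1.0]] [[0.029, -0.988, 0.152, 332.621], [-1.0, -0.03, 0.002, -12.864], [0.003, -0.152, -0.988, 1674.185], [0.0, 0.0, 0.0, 1.0]]
pin [([312.6, 247.8], 0.65)]
fork_hole [([221.4, 268.7], 0.84)]
cap_top [([350.8, 273.5], 0.73), ([349.7, 243.3], 0.69), ([410.3, 259.0], 0.63)]
cap [([354.3, 275.7], 0.7), ([403.6, 257.0], 0.57), ([351.8, 245.5], 0.56)]
stand [([313.1, 265.0], 0.62)]
```

Run:
```python
import cv2
a=cv2.imread("pics/top0.png")[170:350,170:450]; cv2.imwrite("pics/topc.png",cv2.resize(a,None,fx=2.85,fy=2.85,interpolation=cv2.INTER_CUBIC))
```

```text
(no output)
```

View pics/topc.png

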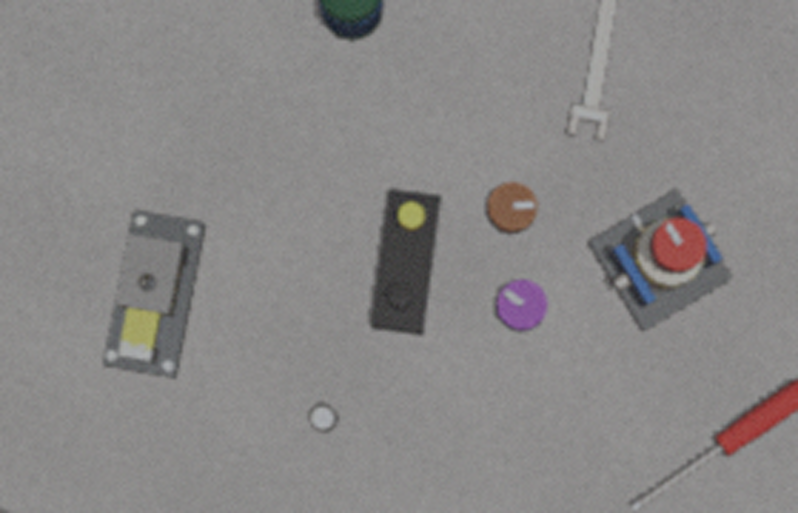

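View pics/side0.png

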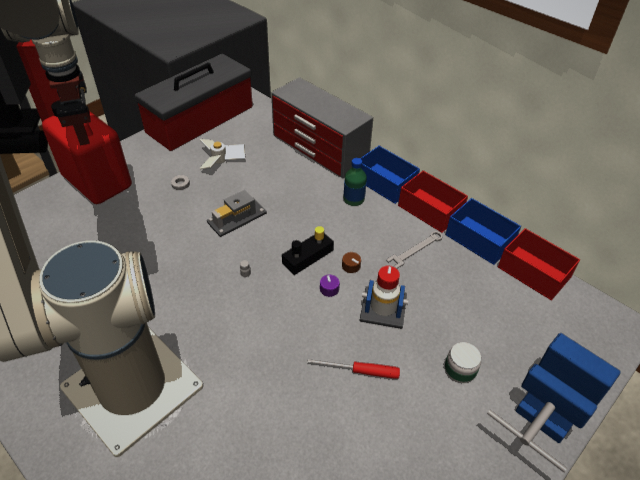

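The top crop shows the yellow pin head at about (314,245), the black spare at (310,273), the fork hole at (221.6,268.6) and the red cap at (408,256). The look-alikes are the brown cap (350,243), the purple cap (353,277), the black pin, and the blue-capped coolant. I choose the yellow head and the red cap on the clamped bottle.

```bash
cat > h.py <<'E'
import cv2, numpy as np
from workcell import ctrl, optics, nets
from scipy.spatial.transform import Rotation as R
def ray(c,uv):
    i=optics.camera_info(c); K=np.array(i["K"]);P=np.array(i["pose"])
    return P[:3,3], P[:3,:3]@np.linalg.solve(K,[uv[0],uv[1],1])
def at(c,uv,z):
    o,d=ray(c,uv); return o+d*(z-o[2])/d[2]
def px(c,p):
    i=optics.camera_info(c); K=np.array(i["K"]);P=np.array(i["pose"])
    q=K@(P[:3,:3].T@(np.array(p,float)-P[:3,3])); return q[:2]/q[2]
def tri(uv1,uv2):
    A=[];b=[]
    for c,uv in(("side",uv1),("top",uv2)):
        o,d=ray(c,uv); d/=np.linalg.norm(d); M=np.eye(3)-np.outer(d,d); A.append(M); b.append(M@o)
    return np.linalg.lstsq(np.vstack(A),np.hstack(b),rcond=None)[0]
def blob(im,lo,hi,near,r=25):
    h=cv2.cvtColor(im,cv2.COLOR_BGR2HSV); m=cv2.inRange(h,np.array(lo),np.array(hi))
    if lo[0]==0: m|=cv2.inRange(h,np.array((172,)+tuple(lo[1:])),np.array((180,)+tuple(hi[1:])))
    n,l,s,c=cv2.connectedComponentsWithStats(m)
    k=[j for j in range(1,n) if np.hypot(*(c[j]-near))<r]
    j=max(k,key=lambda j:s[j,4]); return c[j],s[j],l==j
E
python3 - <<'E'
from h import *
T=cv2.imread("pics/top0.png");S=cv2.imread("pics/side0.png")
Y=((20,90,80),(35,255,255)); Rd=((0,110,80),(8,255,255))
for nm,(lo,hi),s,t,z in (("pin",Y,(320,233),(314,245),66),("cap",Rd,(388,275),(408,256),118)):
    cs,ss,_=blob(S,lo,hi,s,15); ct,st,_=blob(T,lo,hi,t,12)
    print(nm,cs,ss,ct,st,at("side",cs,z),at("top",ct,z+8),tri(cs,ct))
# outlines: fork plate, stand, bottle plate corners in the top crop
f=lambda u,v:(170+u/2.85,170+v/2.85)
print("hole",at("top",f(147,281),60))
for n,pts,z in (("stand",[(390,190),(440,196),(423,333),(372,327)],36),("forkplate",[(137,211),(205,224),(175,377),(105,366)],6),("botplate",[(678,189),(731,271),(645,328),(589,243)],6),("capbar",[(667,226),(681,243)],130),("black",[(398,290)],78),("bolts",[(140,220),(193,230),(168,366),(112,355)],8)):
    P=np.array([at("top",f(*p),z) for p in pts]); print(n,P.round(0)[:,:2].tolist(),P.mean(0).round(1))
for n,uv,z in(("fork_hole s",(238,198.4),62),("cap_top s",(391.5,272.9),130),("cap_top net t",(410.3,259),130),("fork net t",(221.4,268.7),62)):
    print(n,at("side" if n[-1]=="s" else "top",uv,z))
c=S[180:310,200:420]; cv2.imwrite("pics/sidec.png",cv2.resize(c,None,fx=3.6,fy=3.6,interpolation=cv2.INTER_CUBIC))
E
```

```text
pin [318.94642857 232.40178571] [315 226   9  14 112] [313.76923077 245.30769231] [309 241  10  10  78] [559.65553369 -11.89179464  66.        ] [560.4875492  -13.53108108  74.        ] [560.63071758 -12.70608682  66.11543058]
cap [388.50304878 276.07926829] [378 266  22  24 328] [407.7887931 256.0387931] [399 246  18  19 232] [ 535.04635236 -249.08771131  118.        ] [ 532.87610506 -250.77593082  126.        ] [ 533.01094488 -251.02520322  121.57841219]
hole [493.85444356 225.48321014  60.        ]
stand [[589.0, 6.0], [584.0, -41.0], [456.0, -29.0], [460.0, 18.0]] [522.1 -11.6  36. ]
forkplate [[566.0, 246.0], [555.0, 181.0], [410.0, 202.0], [418.0, 269.0]] [487.2 224.7   6. ]
botplate [[603.0, -269.0], [525.0, -320.0], [469.0, -239.0], [548.0, -185.0]] [ 536.1 -253.2    6. ]
capbar [[549.0, -241.0], [534.0, -253.0]] [ 541.8 -246.8  130. ]
black [[491.0, -5.0]] [490.6  -4.9  78. ]
bolts [[557.0, 243.0], [549.0, 192.0], [420.0, 209.0], [428.0, 262.0]] [488.5 226.6   8. ]
fork_hole s [501.27538776 231.43615535  62.        ]
cap_top s [ 538.28703561 -253.4038574   130.        ]
cap_top net t [ 525.06330411 -256.50495368  130.        ]
fork net t [493.36980072 225.64052293  62.        ]
```

View pics/sidec.png

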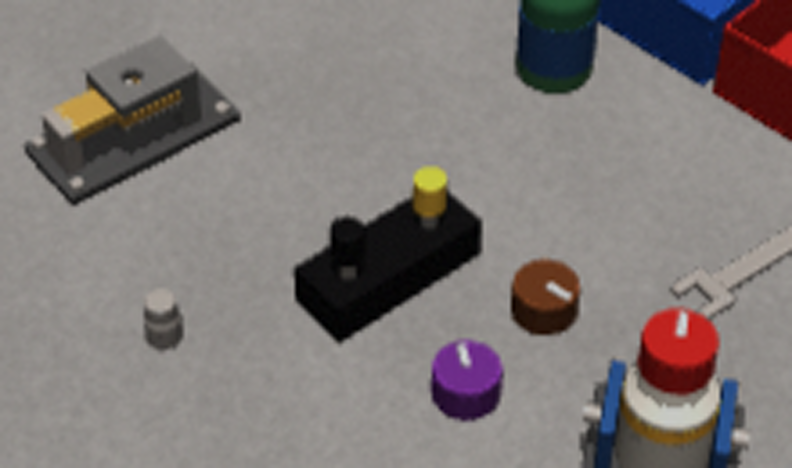

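The side crop shows the fork hole at (236.7,201.4), the yellow pin in the far stand hole, and the red cap on the bottle. The two cameras put the pin at about (560.3,-12.7) with its head centre at z≈66, which fits the expected 64. I plan to move above it with the jaws across the stand.

```bash
cat > plan.py <<'E'
import sys, json
from h import *
def plan(xyz,yaw_deg,n):
    """rows (tool axes, m / deg) to bring the TCP to xyz, jaws (tool y) at yaw, tool down"""
    o=ctrl.get_obs(); p=np.array(o["ee_pos"]); Rc=R.from_rotvec(o["orientation"])
    a=np.radians(yaw_deg); y=np.array([np.cos(a),np.sin(a),0]); z=np.array([0,0,-1.])
    best=None
    for s in (1,-1):
        Rt=R.from_matrix(np.c_[np.cross(s*y,z),s*y,z]); d=(Rc.inv()*Rt).as_rotvec()
        if best is None or np.linalg.norm(d)<np.linalg.norm(best): best=d
    step=best/n; D=(np.array(xyz)-p)/n; r=[]
    for k in range(n):
        r.append((np.round(Rc.inv().apply(D)/1000,4).tolist(),np.round(np.degrees(step),2).tolist())); Rc=Rc*R.from_rotvec(step)
    print("t",round(o["t"],2),"pos",p.round(1),"F",np.round(o["ft_force"],1),"w",round(o["width"],1),"q",np.round(o["qpos"],2))
    print("delta",(D*n).round(1),"turn",np.degrees(best).round(1))
    for x in r: print(x)
if __name__=="__main__":
    v=[float(x) for x in sys.argv[1:]]; plan(v[:3],v[3],int(v[4]))
E
python3 plan.py 560.3 -12.7 300 84.7 20
python3 -c "
from h import *
print(at('side',(236.7,201.4),62), at('top',(221.6,268.6),62))"
```

```text
t 0.6 pos [281.8 557.9 404.7] F [ 0.3  0.1 -0.1] w 87.5 q [ 1.08  0.42  1.63 -0.    1.09 -0.02]
delta [ 278.5 -570.6 -104.7] turn [  0.    0.  -21.5]
([-0.0253, -0.0192, 0.0052], [0.0, 0.0, -1.08])
([-0.0249, -0.0197, 0.0052], [0.0, 0.0, -1.08])
([-0.0246, -0.0201, 0.0052], [0.0, 0.0, -1.08])
([-0.0242, -0.0206, 0.0052], [0.0, 0.0, -1.08])
([-0.0238, -0.021, 0.0052], [0.0, 0.0, -1.08])
([-0.0234, -0.0215, 0.0052], [0.0, 0.0, -1.08])
([-0.023, -0.0219, 0.0052], [0.0, 0.0, -1.08])
([-0.0226, -0.0223, 0.0052], [0.0, 0.0, -1.08])
([-0.0221, -0.0228, 0.0052], [0.0, 0.0, -1.08])
([-0.0217, -0.0232, 0.0052], [0.0, 0.0, -1.08])
([-0.0213, -0.0236, 0.0052], [0.0, 0.0, -1.08])
([-0.0208, -0.024, 0.0052], [0.0, 0.0, -1.08])
([-0.0204, -0.0243, 0.0052], [0.0, 0.0, -1.08])
([-0.0199, -0.0247, 0.0052], [0.0, 0.0, -1.08])
([-0.0194, -0.0251, 0.0052], [0.0, 0.0, -1.08])
([-0.019, -0.0255, 0.0052], [0.0, 0.0, -1.08])
([-0.0185, -0.0258, 0.0052], [0.0, 0.0, -1.08])
([-0.018, -0.0261, 0.0052], [0.0, 0.0, -1.08])
([-0.0175, -0.0265, 0.0052], [0.0, 0.0, -1.08])
([-0.017, -0.0268, 0.0052], [0.0, 0.0, -1.08])
[491.2126319  225.03906844  62.        ] [493.64711832 225.1325171   62.        ]
```

Request:
{"fn": "send_rows", "kwargs": {
  "rows": [
    {"offset":[-0.0245,-0.02,0.005],"twist":[0,0,-1.1]},
    {"offset":[-0.0245,-0.02,0.005],"twist":[0,0,-1.1]},
    {"offset":[-0.0245,-0.02,0.005],"twist":[0,0,-1.1]},
    {"offset":[-0.0245,-0.02,0.005],"twist":[0,0,-1.1]},
    {"offset":[-0.024,-0.021,0.005],"twist":[0,0,-1.1]}
  ],
  "gripper": 0.0878
}}

```text
t: 1.02
ee_pos: [350.8, 416.1, 380.0]
orientation: [0.562, 3.089, 0.011]
ft_force: [1.4, 0.3, -0.5]
width: 87.8
```

Request:
{"fn": "send_rows", "kwargs": {
  "rows": [
    {"offset":[-0.0235,-0.0215,0.005],"twist":[0,0,-1.1]},
    {"offset":[-0.023,-0.022,0.005],"twist":[0,0,-1.1]},
    {"offset":[-0.0225,-0.0225,0.005],"twist":[0,0,-1.1]},
    {"offset":[-0.022,-0.023,0.005],"twist":[0,0,-1.1]},
    {"offset":[-0.022,-0.023,0.005],"twist":[0,0,-1.1]}
  ]
}}

```text
t: 1.43
ee_pos: [425.2, 267.6, 354.2]
orientation: [0.402, 3.112, 0.014]
ft_force: [0.8, -0.2, -0.4]
width: 88.0
```

Request:
{"fn": "send_rows", "kwargs": {
  "rows": [
    {"offset":[-0.0215,-0.0235,0.005],"twist":[0,0,-1.1]},
    {"offset":[-0.021,-0.024,0.005],"twist":[0,0,-1.1]},
    {"offset":[-0.02,-0.0245,0.005],"twist":[0,0,-1.1]},
    {"offset":[-0.02,-0.025,0.005],"twist":[0,0,-1.1]},
    {"offset":[-0.0195,-0.025,0.005],"twist":[0,0,-1.1]}
  ]
}}

```text
t: 1.85
ee_pos: [501.7, 119.2, 328.5]
orientation: [0.243, 3.125, 0.016]
ft_force: [0.7, 0.2, 0.1]
width: 87.9
```

```bash
python3 plan.py 560.3 -12.7 290 84.7 10
```

```text
t 1.85 pos [501.7 119.2 328.5] F [0.7 0.2 0.1] w 87.9 q [ 0.21  0.37  1.93  0.01  0.83 -1.21]
delta [  58.6 -131.9  -38.5] turn [ 0.6  0.4 -3.6]
([-0.0078, -0.0122, 0.0038], [0.06, 0.04, -0.36])
([-0.0077, -0.0122, 0.0038], [0.06, 0.04, -0.36])
([-0.0077, -0.0123, 0.0038], [0.06, 0.04, -0.36])
([-0.0076, -0.0123, 0.0038], [0.06, 0.04, -0.36])
([-0.0075, -0.0123, 0.0038], [0.06, 0.04, -0.36])
([-0.0074, -0.0124, 0.0038], [0.06, 0.04, -0.36])
([-0.0074, -0.0124, 0.0038], [0.06, 0.04, -0.36])
([-0.0073, -0.0125, 0.0038], [0.06, 0.04, -0.36])
([-0.0072, -0.0125, 0.0038], [0.06, 0.04, -0.36])
([-0.0071, -0.0126, 0.0038], [0.06, 0.04, -0.36])
```

Request:
{"fn": "send_rows", "kwargs": {
  "rows": [
    {"offset":[-0.0155,-0.0245,0.0076],"twist":[0.1,0.1,-0.7]},
    {"offset":[-0.0155,-0.0245,0.0076],"twist":[0.1,0.1,-0.7]},
    {"offset":[-0.015,-0.0245,0.0076],"twist":[0.1,0.1,-0.7]},
    {"offset":[-0.015,-0.025,0.0076],"twist":[0.1,0.1,-0.7]},
    {"offset":[-0.0145,-0.025,0.0076],"twist":[0.1,0.1,-0.7]}
  ]
}}

```text
t: 2.27
ee_pos: [564.3, -20.8, 289.9]
orientation: [0.144, 3.136, 0.004]
ft_force: [0.3, 0.2, -0.2]
width: 87.9
```

```bash
python3 plan.py 560.3 -12.7 235 84.7 5
python3 - <<'E'
from h import *
s,_=optics.get_image("side"); Y=((20,90,80),(35,255,255))
try:
    c,st,_=blob(s,*Y,(319,232),12); print(c,st)
except Exception as e: print(e)
cv2.imwrite("pics/s1.png",cv2.resize(s[130:290,210:430],None,fx=3.6,fy=3.6,interpolation=cv2.INTER_CUBIC))
E
```

```text
t 2.27 pos [564.3 -20.8 289.9] F [ 0.3  0.2 -0.2] w 87.9 q [-0.06  0.49  1.84  0.    0.81 -1.54]
delta [ -4.    8.1 -54.9] turn [0.1 0.1 0. ]
([0.001, 0.0015, 0.011], [0.03, 0.03, 0.01])
([0.001, 0.0015, 0.011], [0.03, 0.03, 0.01])
([0.001, 0.0015, 0.011], [0.03, 0.03, 0.01])
([0.001, 0.0015, 0.011], [0.03, 0.03, 0.01])
([0.001, 0.0015, 0.011], [0.03, 0.03, 0.01])
[318.87272727 232.28181818] [315 226   9  14 110]
```

View pics/s1.png

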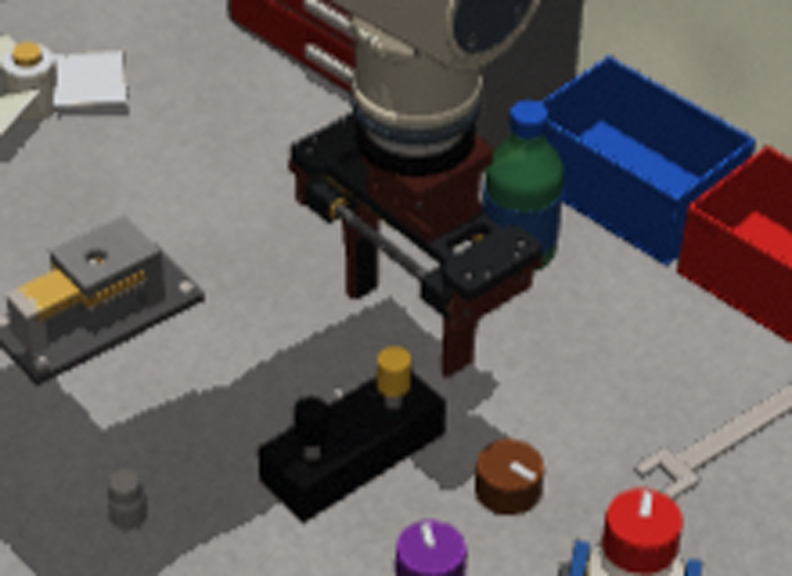

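The gripper hovers over the yellow pin at crop (393,370), with the fork, brown cap and spare clear. The brown cap is only about 28 mm tall, so the fingers at z≈52 will pass above it.

Request:
{"fn": "send_rows", "kwargs": {
  "rows": [
    {"offset":[0.002,0.003,0.005],"twist":[0,0,0]},
    {"offset":[0.002,0.003,0.01],"twist":[0,0,0]},
    {"offset":[0.001,0.001,0.015],"twist":[0,0,0]},
    {"offset":[0,0,0.015],"twist":[0,0,0]},
    {"offset":[0,0,0.005],"twist":[0,0,0]}
  ]
}}

```text
t: 2.73
ee_pos: [561.6, -16.3, 236.6]
orientation: [0.152, 3.132, 0.002]
ft_force: [0.1, -0.4, -0.2]
width: 87.8
```

```bash
python3 plan.py 560.3 -12.7 234.5 84.7 1
```

```text
t 2.73 pos [561.6 -16.3 236.6] F [ 0.1 -0.4 -0.2] w 87.8 q [-0.05  0.58  1.86  0.    0.7  -1.53]
delta [-1.3  3.6 -2.1] turn [ 0.1  0.4 -0.2]
([0.0016, 0.0034, 0.0021], [0.08, 0.36, -0.25])
```

Request:
{"fn": "send_rows", "kwargs": {
  "rows": [
    {"offset":[0.0015,0.0035,0.002],"twist":[0,0.3,0]},
    {"offset":[0,0,0],"twist":[0,0,0]},
    {"offset":[0,0,0],"twist":[0,0,0]},
    {"offset":[0,0,0],"twist":[0,0,0]},
    {"offset":[0,0,0],"twist":[0,0,0]}
  ]
}}

```text
t: 3.15
ee_pos: [558.8, -8.4, 233.9]
orientation: [-0.145, -3.136, -0.003]
ft_force: [-0.1, -0.3, -0.5]
width: 87.8
```

Request:
{"fn": "send_rows", "kwargs": {
  "rows": [
    {"offset":[0,0,0],"twist":[0,0,0]},
    {"offset":[0,0,0],"twist":[0,0,0]},
    {"offset":[0,0,0],"twist":[0,0,0]},
    {"offset":[0,0,0],"twist":[0,0,0]},
    {"offset":[0,0,0],"twist":[0,0,0]}
  ],
  "gripper": 0.0
}}

```text
t: 3.57
ee_pos: [559.5, -8.5, 235.9]
orientation: [0.146, 3.137, 0.003]
ft_force: [0.4, -0.1, 0.5]
width: 57.9
```

Request:
{"fn": "send_rows", "kwargs": {
  "rows": [
    {"offset":[0,0,0],"twist":[0,0,0]},
    {"offset":[0,0,0],"twist":[0,0,0]},
    {"offset":[0,0,0],"twist":[0,0,0]},
    {"offset":[0,0,0],"twist":[0,0,0]},
    {"offset":[0,0,0],"twist":[0,0,0]}
  ]
}}

```text
t: 3.98
ee_pos: [559.6, -8.9, 236.0]
orientation: [0.146, 3.137, 0.002]
ft_force: [0.6, -8.0, -0.0]
width: 24.4
```

```bash
python3 plan.py 560.3 -12.7 280 84.7 5
```

```text
t 3.98 pos [559.6  -8.9 236. ] F [ 0.6 -8.  -0. ] w 24.4 q [-0.04  0.58  1.87  0.    0.7  -1.52]
delta [ 0.7 -3.8 44. ] turn [ 0.1  0.1 -0. ]
([-0.0002, -0.0007, -0.0088], [0.02, 0.02, -0.01])
([-0.0002, -0.0007, -0.0088], [0.02, 0.02, -0.01])
([-0.0002, -0.0007, -0.0088], [0.02, 0.02, -0.01])
([-0.0002, -0.0007, -0.0088], [0.02, 0.02, -0.01])
([-0.0002, -0.0007, -0.0088], [0.02, 0.02, -0.01])
```

Gripped (width 24.4), with an 8 N side load because the gripper sits about 3 mm off in y. I relieve that while lifting.

Request:
{"fn": "send_rows", "kwargs": {
  "rows": [
    {"offset":[0,-0.0025,0],"twist":[0,0,0]},
    {"offset":[0,0,-0.006],"twist":[0,0,0]},
    {"offset":[0,0,-0.012],"twist":[0,0,0]},
    {"offset":[0,0,-0.015],"twist":[0,0,0]},
    {"offset":[0,0,-0.015],"twist":[0,0,0]}
  ]
}}

```text
t: 4.4
ee_pos: [558.1, -11.7, 284.0]
orientation: [-0.147, -3.133, -0.003]
ft_force: [0.4, -0.2, -0.8]
width: 23.5
```

```bash
python3 plan.py 493 225.2 310 84.7 12
```

```text
t 4.4 pos [558.1 -11.7 284. ] F [ 0.4 -0.2 -0.8] w 23.5 q [-0.04  0.5   1.85  0.    0.8  -1.52]
delta [-65.1 236.9  26. ] turn [ 0.1 -0.3 -0.1]
([0.0073, 0.0192, -0.0021], [0.01, -0.02, -0.01])
([0.0073, 0.0192, -0.0021], [0.01, -0.02, -0.01])
([0.0073, 0.0192, -0.0021], [0.01, -0.02, -0.01])
([0.0072, 0.0192, -0.0021], [0.01, -0.02, -0.01])
([0.0072, 0.0192, -0.0021], [0.01, -0.02, -0.01])
([0.0072, 0.0192, -0.0021], [0.01, -0.02, -0.01])
([0.0072, 0.0192, -0.0021], [0.01, -0.02, -0.01])
([0.0072, 0.0192, -0.0021], [0.01, -0.02, -0.01])
([0.0072, 0.0192, -0.0021], [0.01, -0.02, -0.01])
([0.0072, 0.0192, -0.0021], [0.01, -0.02, -0.01])
([0.0072, 0.0192, -0.0022], [0.01, -0.02, -0.01])
([0.0072, 0.0192, -0.0022], [0.01, -0.02, -0.01])
```

Request:
{"fn": "send_rows", "kwargs": {
  "rows": [
    {"offset":[0.003,0.008,-0.01],"twist":[0,0,0]},
    {"offset":[0.008,0.022,-0.008],"twist":[0,0,0]},
    {"offset":[0.009,0.024,-0.003],"twist":[0,0,0]},
    {"offset":[0.009,0.024,0],"twist":[0,0,0]},
    {"offset":[0.009,0.024,0],"twist":[0,0,0]}
  ]
}}

```text
t: 4.82
ee_pos: [530.7, 94.6, 314.3]
orientation: [0.159, 3.132, 0.005]
ft_force: [1.4, 0.1, -1.0]
width: 23.6
```

Request:
{"fn": "send_rows", "kwargs": {
  "rows": [
    {"offset":[0.009,0.024,0],"twist":[0,0,0]},
    {"offset":[0.009,0.024,0],"twist":[0,0,0]},
    {"offset":[0.008,0.022,0],"twist":[0,0,0]},
    {"offset":[0.006,0.016,0],"twist":[0,0,0]},
    {"offset":[0.003,0.008,0],"twist":[0,0,0]}
  ]
}}

```text
t: 5.23
ee_pos: [500.9, 200.9, 319.0]
orientation: [0.156, 3.13, 0.009]
ft_force: [1.4, -1.0, -0.5]
width: 23.7
```

```bash
python3 plan.py 493 225.2 302 84.7 1
```

```text
t 5.23 pos [500.9 200.9 319. ] F [ 1.4 -1.  -0.5] w 23.7 q [ 0.36  0.42  1.88  0.    0.83 -1.11]
delta [ -7.9  24.3 -17. ] turn [ 0.3  0.4 -0.4]
([0.0104, 0.0233, 0.0171], [0.34, 0.45, -0.41])
```

Request:
{"fn": "send_rows", "kwargs": {
  "rows": [
    {"offset":[0.004,0.009,0.005],"twist":[0.2,0.2,-0.2]},
    {"offset":[0.003,0.007,0.004],"twist":[0.1,0.2,-0.2]},
    {"offset":[0.001,0.002,0.002],"twist":[0,0,0]},
    {"offset":[0,0,0],"twist":[0,0,0]},
    {"offset":[0,0,0],"twist":[0,0,0]}
  ]
}}

```text
t: 5.65
ee_pos: [493.2, 222.3, 308.0]
orientation: [0.14, 3.138, 0.0]
ft_force: [0.4, -1.9, -1.0]
width: 23.5
```

```bash
python3 plan.py 493 225.2 302 84.7 1
python3 - <<'E'
from h import *
s,d=optics.get_image("side"); t,_=optics.get_image("top")
p=ctrl.get_obs()["ee_pos"]; print(p)
for nm,z in (("foot",p[2]-230),("ax62",62)):
    print(nm,px("side",(p[0],p[1],z)),px("top",(p[0],p[1],z)))
a=cv2.resize(s[150:240,190:290],None,fx=6,fy=6,interpolation=cv2.INTER_CUBIC)
cv2.imwrite("pics/s2.png",a)
E
```

```text
t 5.65 pos [493.2 222.3 308. ] F [ 0.4 -1.9 -1. ] w 23.5 q [ 0.4   0.44  1.88 -0.    0.82 -1.08]
delta [-0.2  2.9 -6. ] turn [0.  0.  0.2]
([0.0004, 0.0029, 0.006], [0.01, 0.03, 0.17])
[493.32682794 222.00365776 308.09714192]
foot [237.53745649 197.12591081] [221.91675731 268.11272857]
ax62 [238.05403574 201.56214257] [222.79164688 268.75762054]
```

View pics/s2.png

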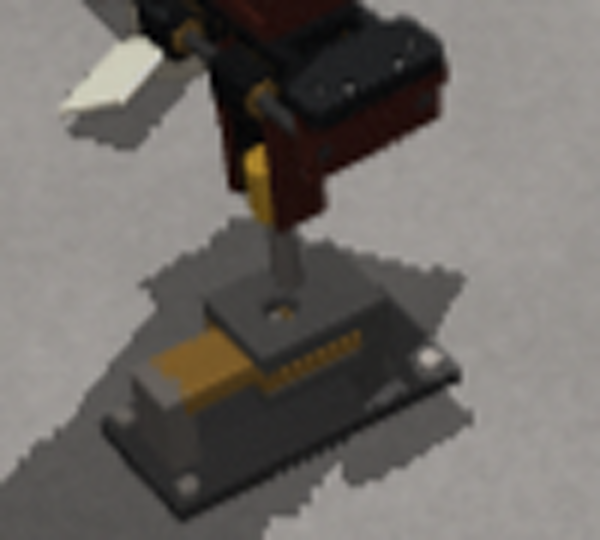

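The pin foot shows at about (237.7,197.5), which matches the predicted axis (237.5,197.1). The hole at (236.8,201.3) lies about 1 mm in -x and 3 mm in +y from the axis. I correct for that and descend.

Request:
{"fn": "send_rows", "kwargs": {
  "rows": [
    {"offset":[0.0007,0.002,0.002],"twist":[0,0,0]},
    {"offset":[0.0004,0.001,0.003],"twist":[0,0,0]},
    {"offset":[0,0,0.003],"twist":[0,0,0]},
    {"offset":[0,0,0.002],"twist":[0,0,0]},
    {"offset":[0,0,0],"twist":[0,0,0]}
  ]
}}

```text
t: 6.17
ee_pos: [493.3, 223.6, 297.2]
orientation: [0.146, 3.137, 0.0]
ft_force: [-0.3, 0.9, -1.5]
width: 23.7
```

```bash
python3 plan.py 492.5 225.1 285 84.7 1
```

```text
t 6.17 pos [493.3 223.6 297.2] F [-0.3  0.9 -1.5] w 23.7 q [ 0.4   0.45  1.89 -0.    0.8  -1.07]
delta [ -0.8   1.5 -12.2] turn [ 0.   0.1 -0. ]
([0.0009, 0.0014, 0.0122], [0.01, 0.05, -0.04])
```

Request:
{"fn": "send_rows", "kwargs": {
  "rows": [
    {"offset":[0.001,0.0015,0.001],"twist":[0,0,0]},
    {"offset":[0,0,0.004],"twist":[0,0,0]},
    {"offset":[0,0,0.004],"twist":[0,0,0]},
    {"offset":[0,0,0.003],"twist":[0,0,0]},
    {"offset":[0,0,0],"twist":[0,0,0]}
  ]
}}

```text
t: 6.58
ee_pos: [494.4, 226.2, 288.1]
orientation: [0.147, 3.131, 0.006]
ft_force: [-2.8, 1.2, -3.0]
width: 23.6
```

```bash
python3 plan.py 492.5 225.1 248 84.7 1
```

```text
t 6.58 pos [494.4 226.2 288.1] F [-2.8  1.2 -3. ] w 23.6 q [ 0.41  0.47  1.89  0.    0.77 -1.07]
delta [ -1.9  -1.1 -40.1] turn [ 0.2  0.4 -0.1]
([0.002, -0.0014, 0.0401], [0.22, 0.41, -0.06])
```

Request:
{"fn": "send_rows", "kwargs": {
  "rows": [
    {"offset":[0.0015,-0.001,0.001],"twist":[0.2,0.3,0]},
    {"offset":[0,0,0.003],"twist":[0,0,0]},
    {"offset":[0,0,0.004],"twist":[0,0,0]},
    {"offset":[0,0,0.004],"twist":[0,0,0]},
    {"offset":[0,0,0],"twist":[0,0,0]}
  ]
}}

```text
t: 7.0
ee_pos: [493.0, 226.1, 275.0]
orientation: [0.146, 3.135, 0.003]
ft_force: [-0.1, 2.1, 0.2]
width: 22.8
```

```bash
python3 plan.py 492.5 225.1 248 84.7 1
```

```text
t 7.0 pos [493.  226.1 275. ] F [-0.1  2.1  0.2] w 22.8 q [ 0.41  0.49  1.89  0.    0.75 -1.07]
delta [ -0.5  -1.  -27. ] turn [ 0.1  0.2 -0. ]
([0.0005, -0.0011, 0.027], [0.11, 0.2, -0.04])
```

Request:
{"fn": "send_rows", "kwargs": {
  "rows": [
    {"offset":[0.0005,-0.0005,0.002],"twist":[0.1,0.2,0]},
    {"offset":[0,0,0.004],"twist":[0,0,0]},
    {"offset":[0,0,0.005],"twist":[0,0,0]},
    {"offset":[0,0,0.004],"twist":[0,0,0]},
    {"offset":[0,0,0.001],"twist":[0,0,0]}
  ]
}}

```text
t: 7.42
ee_pos: [493.4, 226.1, 258.4]
orientation: [0.147, 3.136, 0.003]
ft_force: [0.4, 1.9, 3.8]
width: 23.2
```

```bash
python3 plan.py 492.5 225.1 248 84.7 1
```

```text
t 7.42 pos [493.4 226.1 258.4] F [0.4 1.9 3.8] w 23.2 q [ 0.41  0.52  1.9   0.    0.72 -1.07]
delta [ -0.9  -1.  -10.4] turn [ 0.1  0.1 -0.1]
([0.0008, -0.0011, 0.0104], [0.1, 0.12, -0.06])
```

Request:
{"fn": "send_rows", "kwargs": {
  "rows": [
    {"offset":[0.0005,-0.0005,0.003],"twist":[0,0,0]},
    {"offset":[0,0,0.003],"twist":[0,0,0]},
    {"offset":[0,0,0.003],"twist":[0,0,0]},
    {"offset":[0,0,0.002],"twist":[0,0,0]},
    {"offset":[0,0,0.002],"twist":[0,0,0]}
  ]
}}

```text
t: 7.83
ee_pos: [493.2, 225.9, 247.2]
orientation: [0.146, 3.136, 0.003]
ft_force: [-9.1, -2.9, 42.5]
width: 23.5
```

```bash
python3 plan.py 492.5 225.1 248 84.7 1
```

```text
t 7.83 pos [493.2 225.9 247.2] F [-9.1 -2.9 42.5] w 23.5 q [ 0.41  0.54  1.9   0.    0.7  -1.07]
delta [-0.7 -0.8  0.8] turn [ 0.1  0.1 -0. ]
([0.0007, -0.0008, -0.0008], [0.1, 0.14, -0.05])
```

It hit 42 N at TCP z 247.2, the predicted home height of 248. I relax, release, rise, then check.

Request:
{"fn": "send_rows", "kwargs": {
  "rows": [
    {"offset":[0,0,-0.0005],"twist":[0,0,0]},
    {"offset":[0,0,0],"twist":[0,0,0]},
    {"offset":[0,0,0],"twist":[0,0,0]},
    {"offset":[0,0,0],"twist":[0,0,0]},
    {"offset":[0,0,0],"twist":[0,0,0]}
  ],
  "gripper": 0.0878
}}

```text
t: 8.25
ee_pos: [492.2, 224.5, 246.5]
orientation: [-0.145, -3.138, 0.003]
ft_force: [0.3, 0.1, -0.3]
width: 53.2
```

Request:
{"fn": "send_rows", "kwargs": {
  "rows": [
    {"offset":[0,0,0],"twist":[0,0,0]},
    {"offset":[0,0,-0.005],"twist":[0,0,0]},
    {"offset":[0,0,-0.015],"twist":[0,0,0]},
    {"offset":[0,0,-0.03],"twist":[0,0,0]},
    {"offset":[0,0,-0.03],"twist":[0,0,0]}
  ]
}}

```text
t: 8.67
ee_pos: [489.8, 223.4, 321.9]
orientation: [-0.144, -3.123, 0.014]
ft_force: [0.4, 0.3, -0.6]
width: 86.0
```

```bash
python3 plan.py 532.8 -250.3 330 -55 20 | head -9
python3 - <<'E'
from h import *
s,d=optics.get_image("side"); Y=((20,90,60),(35,255,255))
print([px("side",(492.8,225.2,z)) for z in (62,76,90)])
cv2.imwrite("pics/s3.png",cv2.resize(s[150:240,190:290],None,fx=6,fy=6,interpolation=cv2.INTER_CUBIC))
E
```

```text
t 8.67 pos [489.8 223.4 321.9] F [ 0.4  0.3 -0.6] w 86.0 q [ 0.41  0.42  1.88 -0.    0.87 -1.07]
delta [  43.  -473.7    8.1] turn [ -0.2  -1.  -40.3]
([-0.0043, -0.0234, -0.0002], [-0.01, -0.05, -2.01])
([-0.0035, -0.0235, -0.0002], [-0.01, -0.05, -2.01])
([-0.0027, -0.0236, -0.0002], [-0.01, -0.05, -2.01])
([-0.0018, -0.0237, -0.0002], [-0.01, -0.05, -2.01])
([-0.001, -0.0238, -0.0002], [-0.01, -0.05, -2.01])
([-0.0002, -0.0238, -0.0003], [-0.01, -0.05, -2.01])
([0.0007, -0.0238, -0.0003], [-0.01, -0.05, -2.01])
[array([237.11491562, 201.07855705]), array([236.66024506, 197.22409973]), array([236.19952276, 193.31833896])]
```

View pics/s3.png

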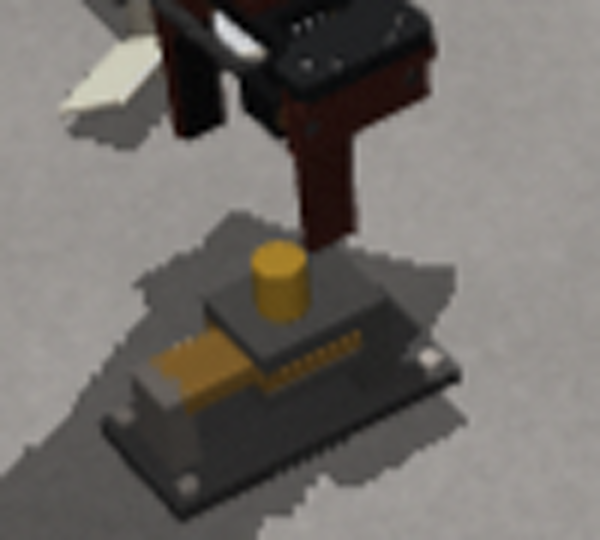

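The head's top centre is at (236.5,193.0), against (236.2,193.3) predicted for fully home, with no shank visible, so the pin is seated. Next I get the cap position by a silhouette fit in both cameras.

```bash
python3 - <<'E'
from h import *
from scipy.optimize import minimize
T=cv2.imread("pics/top0.png");S=cv2.imread("pics/side0.png"); F=8
M={}
for c,im,n in (("side",S,(388,275)),("top",T,(408,256))):
    _,st,m=blob(im,(0,110,60),(8,255,255),n,15)
    M[c]=cv2.convexHull(np.argwhere(m)[:,::-1].astype(np.float32)).reshape(-1,2)
a=np.linspace(0,2*np.pi,60)
def obj(v,cams):
    e=0
    for c in cams:
        P=np.array([px(c,(v[0]+23.5*np.cos(t),v[1]+23.5*np.sin(t),z)) for z in (102,130) for t in a])
        H=cv2.convexHull(P.astype(np.float32)).reshape(-1,2); o=np.floor(M[c].mean(0))-40
        A=np.zeros((80*F,80*F),np.uint8);B=A.copy()
        cv2.fillPoly(A,[np.round((H-o+.5)*F).astype(int)],1); 
        cv2.fillPoly(B,[np.round((M[c]-o+.5)*F).astype(int)],1); B=cv2.dilate(B,np.ones((F,F)))
        e+=np.count_nonzero(A!=B)/F**2
    return e
for cams in (["side"],["top"],["side","top"]):
    r=minimize(obj,(533.5,-250.5),args=(cams,),method="Nelder-Mead",options=dict(initial_simplex=[(531,-253),(536,-252),(533,-247)])); print(cams,r.x.round(1),r.fun)
E
python3 plan.py 533 -250.5 330 25 20
```

```text
t 8.72 pos [491.5 224.1 327.5] F [2.6 0.9 3.5] w 87.3 q [ 0.41  0.41  1.87 -0.    0.87 -1.07]
delta [  41.5 -474.6    2.5] turn [-0.5 -0.2 59.7]
([-0.0043, -0.0234, -0.0], [-0.03, -0.01, 2.99])
([-0.0055, -0.0232, -0.0], [-0.03, -0.01, 2.99])
([-0.0067, -0.0229, -0.0], [-0.03, -0.01, 2.99])
([-0.0078, -0.0225, -0.0], [-0.03, -0.01, 2.99])
([-0.009, -0.0221, -0.0001], [-0.03, -0.01, 2.99])
([-0.0101, -0.0216, -0.0001], [-0.03, -0.01, 2.99])
([-0.0113, -0.021, -0.0001], [-0.03, -0.01, 2.99])
([-0.0123, -0.0204, -0.0001], [-0.03, -0.01, 2.99])
([-0.0134, -0.0197, -0.0001], [-0.03, -0.01, 2.99])
([-0.0144, -0.019, -0.0001], [-0.03, -0.01, 2.99])
([-0.0154, -0.0182, -0.0001], [-0.03, -0.01, 2.99])
([-0.0163, -0.0174, -0.0001], [-0.03, -0.01, 2.99])
([-0.0172, -0.0165, -0.0001], [-0.03, -0.01, 2.99])
([-0.018, -0.0156, -0.0001], [-0.03, -0.01, 2.99])
([-0.0188, -0.0146, -0.0001], [-0.03, -0.01, 2.99])
([-0.0195, -0.0136, -0.0001], [-0.03, -0.01, 2.99])
([-0.0202, -0.0126, -0.0001], [-0.03, -0.01, 2.99])
([-0.0208, -0.0115, -0.0001], [-0.03, -0.01, 2.99])
([-0.0214, -0.0104, -0.0001], [-0.03, -0.01, 2.99])
([-0.0219, -0.0093, -0.0001], [-0.03, -0.01, 2.99])Traceback (most recent call last):
  File "<stdin>", line 20, in <module>
    res = _minimize_neldermead(fun, x0, args, callback, bounds=bounds,
                               **options)
    fxr = func(xr)
    fx = function(np.copy(x), *(wrapper_args + args))
  File "<stdin>", line 12, in obj
  File "h.py", line 10, in px
    i=optics.camera_info(c); K=np.array(i["K"]);P=np.array(i["pose"])
ValueError: time passes only in moves, steps and waits
```

Request:
{"fn": "send_rows", "kwargs": {
  "rows": [
    {"offset":[-0.004,-0.023,0],"twist":[0,0,3]},
    {"offset":[-0.0055,-0.023,0],"twist":[0,0,3]},
    {"offset":[-0.0065,-0.023,0],"twist":[0,0,3]},
    {"offset":[-0.008,-0.0225,0],"twist":[0,0,3]},
    {"offset":[-0.009,-0.022,0],"twist":[0,0,3]}
  ]
}}

```text
t: 9.13
ee_pos: [502.9, 106.3, 333.4]
orientation: [0.557, 3.089, -0.001]
ft_force: [0.1, 0.6, 1.1]
width: 88.2
```

Request:
{"fn": "send_rows", "kwargs": {
  "rows": [
    {"offset":[-0.01,-0.0215,0],"twist":[0,0,3]},
    {"offset":[-0.0115,-0.021,0],"twist":[0,0,3]},
    {"offset":[-0.0125,-0.0205,0],"twist":[0,0,3]},
    {"offset":[-0.0135,-0.0195,0],"twist":[0,0,3]},
    {"offset":[-0.0145,-0.019,0],"twist":[0,0,3]}
  ]
}}

```text
t: 9.55
ee_pos: [512.3, -18.3, 334.7]
orientation: [0.974, 2.982, 0.0]
ft_force: [-0.5, 0.7, -0.2]
width: 87.3
```

```bash
python3 - <<'E'
s=open("h.py").read()
s=s.replace("def ray(","from functools import lru_cache\n@lru_cache\ndef info(c):\n    i=optics.camera_info(c); return {k:np.array(i[k]) for k in ('K','pose')}\ndef ray(",1)
a,b=s.split("def ray(",1); open("h.py","w").write(a+"def ray("+b.replace("optics.camera_info(c)","info(c)"))
E
cat > capfit.py <<'E'
from h import *
from scipy.optimize import minimize
T=cv2.imread("pics/top0.png");S=cv2.imread("pics/side0.png"); F=8
M={}
for c,im,n in (("side",S,(388,275)),("top",T,(408,256))):
    _,st,m=blob(im,(0,110,60),(8,255,255),n,15)
    M[c]=cv2.convexHull(np.argwhere(m)[:,::-1].astype(np.float32)).reshape(-1,2)
a=np.linspace(0,2*np.pi,60)
def obj(v,cams):
    e=0
    for c in cams:
        P=np.array([px(c,(v[0]+23.5*np.cos(t),v[1]+23.5*np.sin(t),z)) for z in (102,130) for t in a])
        H=cv2.convexHull(P.astype(np.float32)).reshape(-1,2); o=np.floor(M[c].mean(0))-40
        A=np.zeros((80*F,80*F),np.uint8);B=A.copy()
        cv2.fillPoly(A,[np.round((H-o+.5)*F).astype(int)],1)
        cv2.fillPoly(B,[np.round((M[c]-o+.5)*F).astype(int)],1); B=cv2.dilate(B,np.ones((F,F)))
        e+=np.count_nonzero(A!=B)/F**2
    return e
for cams in (["side"],["top"],["side","top"]):
    r=minimize(obj,(533.5,-250.5),args=(cams,),method="Nelder-Mead",options=dict(initial_simplex=[(531,-253),(536,-252),(533,-247)])); print(cams,r.x.round(1),r.fun)
E
python3 capfit.py; python3 plan.py 533 -250.5 330 25 10
```

```text
['side'] [ 533.3 -249.8] 18.453125
['top'] [ 535.6 -252.4] 28.84375
['side', 'top'] [ 533.7 -249.9] 63.546875
t 9.55 pos [512.3 -18.3 334.7] F [-0.5  0.7 -0.2] w 87.3 q [-0.06  0.36  1.93 -0.    0.85 -1.  ]
delta [  20.7 -232.2   -4.7] turn [ 0.2  0.2 28.8]
([-0.0154, -0.0175, 0.0005], [0.02, 0.02, 2.88])
([-0.0162, -0.0167, 0.0005], [0.02, 0.02, 2.88])
([-0.0171, -0.0159, 0.0005], [0.02, 0.02, 2.88])
([-0.0178, -0.015, 0.0005], [0.02, 0.02, 2.88])
([-0.0186, -0.0141, 0.0005], [0.02, 0.02, 2.88])
([-0.0193, -0.0131, 0.0005], [0.02, 0.02, 2.88])
([-0.0199, -0.0122, 0.0005], [0.02, 0.02, 2.88])
([-0.0205, -0.0111, 0.0005], [0.02, 0.02, 2.88])
([-0.021, -0.0101, 0.0005], [0.02, 0.02, 2.88])
([-0.0215, -0.009, 0.0005], [0.02, 0.02, 2.88])
```

Request:
{"fn": "send_rows", "kwargs": {
  "rows": [
    {"offset":[-0.0155,-0.0175,0.0005],"twist":[0,0,2.9]},
    {"offset":[-0.016,-0.0165,0.0005],"twist":[0,0,2.9]},
    {"offset":[-0.017,-0.016,0.0005],"twist":[0,0,2.9]},
    {"offset":[-0.018,-0.015,0.0005],"twist":[0,0,2.9]},
    {"offset":[-0.0185,-0.014,0.0005],"twist":[0,0,2.9]}
  ]
}}

```text
t: 9.97
ee_pos: [521.6, -140.6, 333.2]
orientation: [1.361, 2.825, 0.002]
ft_force: [0.2, -0.0, 0.2]
width: 87.8
```

Request:
{"fn": "send_rows", "kwargs": {
  "rows": [
    {"offset":[-0.019,-0.013,0],"twist":[0,0,2.9]},
    {"offset":[-0.018,-0.011,0],"twist":[0,0,2.9]},
    {"offset":[-0.016,-0.009,0],"twist":[0,0,2.9]},
    {"offset":[-0.01,-0.005,0],"twist":[0,0,2.9]},
    {"offset":[-0.004,-0.002,0],"twist":[0,0,2]}
  ]
}}

```text
t: 10.38
ee_pos: [526.0, -226.3, 333.9]
orientation: [1.707, 2.629, 0.002]
ft_force: [0.2, 0.6, -0.2]
width: 87.9
```

```bash
python3 plan.py 533.5 -250.3 284 25 1
```

```text
t 10.38 pos [ 526.  -226.3  333.9] F [ 0.2  0.6 -0.2] w 87.9 q [-0.43  0.44  1.8   0.    0.9  -0.85]
delta [  7.5 -24.  -49.9] turn [ 0.3  0.3 -1. ]
([-0.0247, -0.0031, 0.05], [0.29, 0.33, -0.99])
```

Request:
{"fn": "send_rows", "kwargs": {
  "rows": [
    {"offset":[-0.008,-0.001,0],"twist":[0.2,0.2,-1]},
    {"offset":[-0.008,-0.001,0],"twist":[0.1,0.1,0]},
    {"offset":[-0.004,-0.001,0.002],"twist":[0,0,0]},
    {"offset":[-0.001,0,0.004],"twist":[0,0,0]},
    {"offset":[0,0,0.004],"twist":[0,0,0]}
  ]
}}

```text
t: 10.8
ee_pos: [532.2, -249.8, 324.2]
orientation: [1.693, 2.644, -0.001]
ft_force: [-0.6, -0.4, 0.1]
width: 88.0
```

```bash
python3 plan.py 533.5 -250.3 290 25 1
```

```text
t 10.8 pos [ 532.2 -249.8  324.2] F [-0.6 -0.4  0.1] w 88.0 q [-0.46  0.47  1.77 -0.    0.9  -0.89]
delta [  1.3  -0.5 -34.2] turn [ 0.   0.1 -0.3]
([-0.001, 0.001, 0.0342], [0.04, 0.11, -0.25])
```

Request:
{"fn": "send_rows", "kwargs": {
  "rows": [
    {"offset":[-0.0005,0.001,0.008],"twist":[0,0,0]},
    {"offset":[0,0,0.01],"twist":[0,0,0]},
    {"offset":[0,0,0.008],"twist":[0,0,0]},
    {"offset":[0,0,0.002],"twist":[0,0,0]},
    {"offset":[0,0,0],"twist":[0,0,0]}
  ]
}}

```text
t: 11.22
ee_pos: [532.6, -247.9, 290.8]
orientation: [-1.691, -2.645, 0.001]
ft_force: [-0.3, 1.5, -0.5]
width: 87.5
```

```bash
python3 plan.py 533.5 -250.3 290 25 1
python3 - <<'E'
from h import *
s,d=optics.get_image("side")
cv2.imwrite("pics/s4.png",cv2.resize(s[190:330,330:450],None,fx=4.2,fy=4.2,interpolation=cv2.INTER_CUBIC))
E
```

```text
t 11.22 pos [ 532.6 -247.9  290.8] F [-0.3  1.5 -0.5] w 87.5 q [-0.46  0.52  1.79 -0.    0.84 -0.89]
delta [ 0.9 -2.4 -0.8] turn [-0.1 -0.1 -0.2]
([-0.0026, -0.0002, 0.0008], [-0.1, -0.08, -0.17])
```

View pics/s4.png

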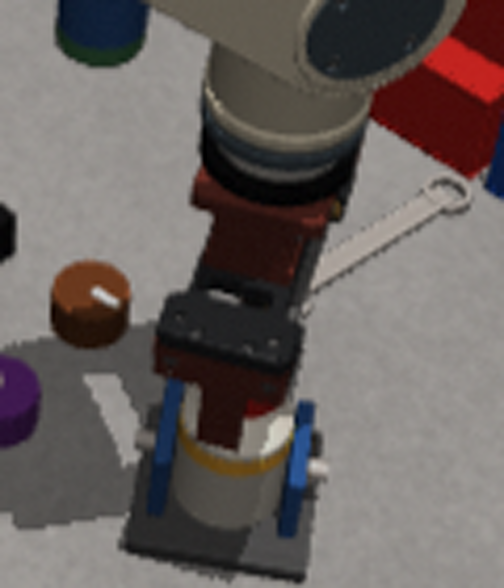

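The open fingers straddle the red cap, which shows at crop (258,405). I nudge 2.5 mm in tool x and close.

Request:
{"fn": "send_rows", "kwargs": {
  "rows": [
    {"offset":[-0.002,0,0.0005],"twist":[0,0,0]},
    {"offset":[0,0,0],"twist":[0,0,0]},
    {"offset":[0,0,0],"twist":[0,0,0]},
    {"offset":[0,0,0],"twist":[0,0,0]},
    {"offset":[0,0,0],"twist":[0,0,0]}
  ],
  "gripper": 0.06
}}

```text
t: 11.68
ee_pos: [534.0, -249.8, 291.3]
orientation: [-1.691, -2.647, 0.001]
ft_force: [-0.1, 0.5, -0.5]
width: 60.9
```

Request:
{"fn": "send_rows", "kwargs": {
  "rows": [
    {"offset":[0,0,0],"twist":[0,0,0]},
    {"offset":[0,0,0],"twist":[0,0,0]},
    {"offset":[0,0,0],"twist":[0,0,0]},
    {"offset":[0,0,0],"twist":[0,0,0]},
    {"offset":[0,0,0],"twist":[0,0,0]}
  ],
  "gripper": 0.0
}}

```text
t: 12.1
ee_pos: [533.6, -250.1, 291.8]
orientation: [-1.691, -2.647, 0.002]
ft_force: [-0.3, -0.2, -1.2]
width: 46.1
```

```bash
python3 plan.py 533.5 -250.3 290 25 1
```

```text
t 12.1 pos [ 533.6 -250.1  291.8] F [-0.3 -0.2 -1.2] w 46.1 q [-0.46  0.52  1.78 -0.    0.84 -0.89]
delta [-0.1 -0.2 -1.8] turn [-0.1  0.  -0.2]
([-0.0002, -0.0001, 0.0018], [-0.06, 0.01, -0.16])
```

Request:
{"fn": "send_rows", "kwargs": {
  "rows": [
    {"offset":[0,0,0.001],"twist":[0,0,0]},
    {"offset":[0,0,0.0015],"twist":[0,0,0]},
    {"offset":[0,0,0.0015],"twist":[0,0,0]},
    {"offset":[0,0,0.001],"twist":[0,0,0]},
    {"offset":[0,0,0],"twist":[0,0,0]}
  ]
}}

```text
t: 12.52
ee_pos: [533.8, -250.1, 289.8]
orientation: [1.691, 2.647, -0.001]
ft_force: [-3.1, 1.7, 6.3]
width: 45.8
```

```bash
python3 plan.py 533.5 -250.3 286.3 25 1
```

```text
t 12.52 pos [ 533.8 -250.1  289.8] F [-3.1  1.7  6.3] w 45.8 q [-0.46  0.52  1.78 -0.    0.84 -0.89]
delta [-0.3 -0.2 -3.5] turn [-0.   0.  -0.2]
([-0.0001, -0.0003, 0.0035], [-0.03, 0.03, -0.16])
```

Request:
{"fn": "send_rows", "kwargs": {
  "rows": [
    {"offset":[0,0,0.003],"twist":[0,0,0]},
    {"offset":[0,0,0.003],"twist":[0,0,0]},
    {"offset":[0,0,0.0025],"twist":[0,0,0]},
    {"offset":[0,0,0.0015],"twist":[0,0,0]},
    {"offset":[0,0,0.001],"twist":[0,0,0]}
  ]
}}

```text
t: 12.93
ee_pos: [533.8, -250.2, 284.8]
orientation: [1.691, 2.646, -0.001]
ft_force: [-3.7, 1.4, 9.3]
width: 45.6
```

```bash
python3 plan.py 533.5 -250.3 286.3 25 1
```

```text
t 12.93 pos [ 533.8 -250.2  284.8] F [-3.7  1.4  9.3] w 45.6 q [-0.46  0.53  1.78 -0.    0.83 -0.89]
delta [-0.3 -0.1  1.5] turn [-0.   0.1 -0.2]
([0.0, -0.0004, -0.0015], [-0.01, 0.08, -0.15])
```

Request:
{"fn": "send_rows", "kwargs": {
  "rows": [
    {"offset":[0,0,0.001],"twist":[0,0,-3]},
    {"offset":[0,0,0.001],"twist":[0,0,-4]},
    {"offset":[0,0,0.001],"twist":[0,0,-4]},
    {"offset":[0,0,0.001],"twist":[0,0,-4]},
    {"offset":[0,0,0.001],"twist":[0,0,-4]}
  ]
}}

```text
t: 13.35
ee_pos: [533.8, -249.8, 285.1]
orientation: [1.213, 2.896, -0.001]
ft_force: [-4.6, 0.9, 9.6]
width: 46.0
```

```bash
python3 plan.py 533.8 -250.2 285.5 85 1; python3 -c "
from h import *
print(ctrl.get_obs()['moment'])"
```

```text
t 13.35 pos [ 533.8 -249.8  285.1] F [-4.6  0.9  9.6] w 46.0 q [-0.46  0.53  1.78 -0.    0.83 -1.23]
delta [-0.  -0.4  0.4] turn [ -0.    0.1 -40.5]
([-0.0002, -0.0003, -0.0004], [-0.03, 0.11, -40.47])
[ 0.13112417  0.76346577 -0.02505642]
```

Request:
{"fn": "send_rows", "kwargs": {
  "rows": [
    {"offset":[0,0,0.001],"twist":[0,0,-5]},
    {"offset":[0,0,0.001],"twist":[0,0,-5]},
    {"offset":[0,0,0.001],"twist":[0,0,-5]},
    {"offset":[0,0,0.001],"twist":[0,0,-5]},
    {"offset":[0,0,0.001],"twist":[0,0,-5]}
  ]
}}

```text
t: 13.77
ee_pos: [533.8, -249.7, 285.2]
orientation: [0.525, 3.095, -0.001]
ft_force: [-3.5, 1.7, 9.5]
width: 45.5
```

Request:
{"fn": "send_rows", "kwargs": {
  "rows": [
    {"offset":[0,0,0.001],"twist":[0,0,-5]},
    {"offset":[0,0,0.001],"twist":[0,0,-4]},
    {"offset":[0,0,0.001],"twist":[0,0,-3]},
    {"offset":[0,0,0.001],"twist":[0,0,-2]},
    {"offset":[0,0,0.001],"twist":[0,0,0]}
  ]
}}

```text
t: 14.18
ee_pos: [533.8, -249.5, 285.2]
orientation: [0.117, 3.137, -0.002]
ft_force: [-3.4, 0.3, 10.2]
width: 46.0
```

```bash
python3 plan.py 533.8 -250.2 285.5 87 1; python3 -c "
from h import *
print(ctrl.get_obs()['moment'])"
```

```text
t 14.18 pos [ 533.8 -249.5  285.2] F [-3.4  0.3 10.2] w 46.0 q [-0.46  0.53  1.79  0.    0.82 -1.95]
delta [ 0.  -0.7  0.3] turn [-0.1  0.2 -1.3]
([-0.0001, -0.0007, -0.0003], [-0.06, 0.16, -1.27])
[ 0.19956142  0.71615938 -0.01894182]
```

Turned 60.6° with almost no torque. I lift gently and watch the force.

Request:
{"fn": "send_rows", "kwargs": {
  "rows": [
    {"offset":[0,0,-0.002],"twist":[0,0,0]},
    {"offset":[0,0,-0.002],"twist":[0,0,0]},
    {"offset":[0,0,-0.002],"twist":[0,0,0]},
    {"offset":[0,0,-0.002],"twist":[0,0,0]},
    {"offset":[0,0,-0.001],"twist":[0,0,0]}
  ]
}}

```text
t: 14.6
ee_pos: [533.6, -249.5, 296.5]
orientation: [0.116, 3.136, -0.002]
ft_force: [-1.0, 0.2, -0.7]
width: 45.6
```

```bash
python3 plan.py 533.8 -250.2 365 85.7 10|head -4
python3 - <<'E'
from h import *
s,d=optics.get_image("side")
cv2.imwrite("pics/s5.png",cv2.resize(s[220:330,330:450],None,fx=5,fy=5,interpolation=cv2.INTER_CUBIC))
E
```

```text
t 14.6 pos [ 533.6 -249.5  296.5] F [-1.   0.2 -0.7] w 45.6 q [-0.46  0.51  1.78  0.    0.84 -1.95]
delta [ 0.2 -0.7 68.5] turn [-0.1  0.2  0.1]
([-0.0, -0.0001, -0.0069], [-0.01, 0.02, 0.01])
([-0.0, -0.0001, -0.0069], [-0.01, 0.02, 0.01])
```

View pics/s5.png

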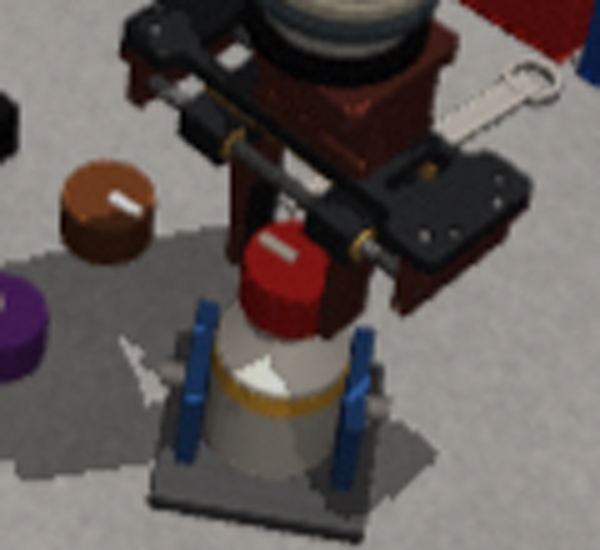

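The cap's bar at crop (278,247) has clearly turned, and the cap has risen with no pull, so it is free. I lift straight up.

Request:
{"fn": "send_rows", "kwargs": {
  "rows": [
    {"offset":[0,0,-0.005],"twist":[0,0,0]},
    {"offset":[0,0,-0.007],"twist":[0,0,0]},
    {"offset":[0,0,-0.008],"twist":[0,0,0]},
    {"offset":[0,0,-0.008],"twist":[0,0,0]},
    {"offset":[0,0,-0.008],"twist":[0,0,0]}
  ]
}}

```text
t: 15.07
ee_pos: [533.5, -249.2, 333.7]
orientation: [0.117, 3.138, 0.0]
ft_force: [-0.3, -0.2, -0.9]
width: 45.9
```

Request:
{"fn": "send_rows", "kwargs": {
  "rows": [
    {"offset":[0,0,-0.009],"twist":[0,0,0]},
    {"offset":[0,0,-0.009],"twist":[0,0,0]},
    {"offset":[0,0,-0.008],"twist":[0,0,0]},
    {"offset":[0,0,-0.005],"twist":[0,0,0]},
    {"offset":[0,0,-0.002],"twist":[0,0,0]}
  ]
}}

```text
t: 15.48
ee_pos: [534.0, -249.3, 373.6]
orientation: [0.116, 3.133, -0.003]
ft_force: [0.7, 0.7, -0.1]
width: 46.0
```

```bash
python3 plan.py 533.8 -250.2 370 85.7 1
```

```text
t 15.48 pos [ 534.  -249.3  373.6] F [ 0.7  0.7 -0.1] w 46.0 q [-0.46  0.41  1.74  0.    0.99 -1.95]
delta [-0.2 -0.9 -3.6] turn [-0.1  0.4  0.1]
([0.0002, -0.0009, 0.0036], [-0.1, 0.35, 0.05])
```

Request:
{"fn": "send_rows", "kwargs": {
  "rows": [
    {"offset":[0,-0.0008,0],"twist":[0,0.3,0]},
    {"offset":[0,0,0],"twist":[0,0,0]},
    {"offset":[0,0,0],"twist":[0,0,0]},
    {"offset":[0,0,0],"twist":[0,0,0]},
    {"offset":[0,0,0],"twist":[0,0,0]}
  ]
}}

```text
t: 15.9
ee_pos: [533.7, -250.2, 373.6]
orientation: [-0.117, -3.139, 0.003]
ft_force: [0.2, 0.7, 0.2]
width: 45.6
```

```bash
python3 plan.py 533.8 -250.2 370 85.7 1|head -2
python3 - <<'E'
from h import *
s,d=optics.get_image("side")
p=ctrl.get_obs()["ee_pos"]
print("predicted cap top",px("side",(p[0],p[1],130+p[2]-291.8)),"mouth",px("side",(533.8,-250,119)))
cv2.imwrite("pics/s6.png",cv2.resize(s[140:340,190:450],None,fx=3,fy=3,interpolation=cv2.INTER_CUBIC))
E
```

```text
t 15.9 pos [ 533.7 -250.2  373.6] F [0.2 0.7 0.2] w 45.6 q [-0.46  0.41  1.73 -0.    1.   -1.95]
delta [ 0.1 -0.  -3.6] turn [-0.1  0.   0. ]
predicted cap top [393.06903588 248.63152169] mouth [388.51664829 276.32771813]
```

View pics/s6.png

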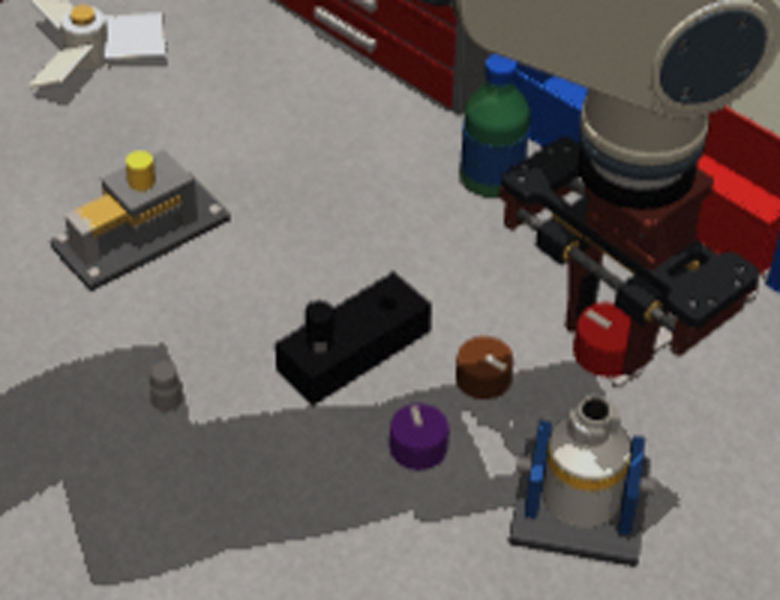

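The bottle is open with its mouth at (388.7,275.7). The cap is held level, with its top at about (391.7,248.3) against (393.1,248.6) predicted. The pin is home and the bystanders are untouched, so I hand in.

```bash
python3 -c "
from workcell import ctrl
print(ctrl.close_job())"
```

```text
the job is handed in; nothing more can be done
None
```

The job is handed in at about 16 s of robot time. The pin is seated in the fork, and the red cap is off and held above the open bottle.

- **Pin:** I took the yellow-headed pin from the stand and pushed it through the fork until its head stopped on the upper ear. The wrist force peaked at about 42 N at the predicted home height. In the picture the head's top was within about 0.5 px of the fully-home position, and no shank showed.
- **Cap:** I pressed it with up to about 10 N at 6.8 mm of tool travel, turned it 60.6° anticlockwise and lifted it straight up. It came free with no pull. It is about 82 mm above where it sat by tool travel, and the tool is within about 0.1° of level.
- **Last checks:** The tool is within 0.5 mm of the cap's closed axis and the grip width is 45.6 mm. The cap top appeared about 1.4 px (under 3 mm) from the predicted spot. The bottle mouth is visibly open, and what showed in the last view (spare pin, propeller, coolant, socket, look-alike caps) stood where it was.
- **Disagreements:** In its first grip the gripper sat about 3 mm off, putting 8 N of side load on the pin. I relieved that before lifting. The two cameras differed by 2–3 mm on the fork hole and the cap axis. Side forces at the fork mouth and on the cap stayed under about 5 N, apart from about 9 N sideways at the moment the pin bottomed out.

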